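Proof the small round seal

ROBOT

A 6-joint arm with a two-finger parallel gripper is mounted at the origin on the work surface. World frame = base frame: x ahead of the robot, y to its left, z up, the work surface at z = 0. Lengths are in m, angles in rad, forces in N, time in s.
With the tool pointing down it reaches from about 0.25 to 0.775 m from the base axis. Payload 4 kg.
Tool frame: the origin (TCP) lies between the finger pads, 19 mm behind the fingertips; this is the grasp point; z points along the fingers, y is the line along which they close (so a half turn about z gives the same grasp; the last joint's range is limited). The gripper opens to 94 mm and grips with 3 to 60 N. Pads are 16 mm wide; open, the fingers measure 119 mm over their backs; the gripper's body (75 mm by 177 mm) begins 78 mm behind the grasp point.
Start: joints at [-1.376, 0.087, 1.371, -0, 1.684, -0.103], TCP at [0.161, -0.526, 0.224] pointing down, gripper open.
Joint ranges: [-3.1, 3.1], [-0.76, 2.03], [0.27, 2.55], [-1.08, 4.22], [0.17, 2.65], [-2.57, 2.57]. Speed limits (rad/s): [2.79, 2.79, 3.14, 3.14, 3.14, 3.14].

INTERFACE

Orientations are given as [roll, pitch, yaw] about the fixed x, y, z axes, in that order (R = Rz(yaw) Ry(pitch) Rx(roll)).
In Python, from bench import * gives the robot as it stands. The module is installed in compiled form; this text tells all that it offers.
- The arm moves only by the tool servo_tool, never from a script. Its argument "targets" is a list of rows, each a list of 4 numbers: the shift along the tool's x, y, z in cm, then the turn about the tool's z in degrees. A call has 1 to 8 rows; each row is the pose to reach, as a shift and turn from the pose commanded when the call began, along the tool's axes at that moment; what a row does not reach only later rows make up. A row lasts 1/8 s, in which the tool goes at most 62.5 mm and 10.7 degrees, less where a joint would pass 70% of its speed; a pose out of reach is approached as far as the arm can. A call with a gripper value outside its range is refused whole. "claw" is the closure in counts, from 0 (fully open) to 255 (shut), set as the call begins (left out, the last holds). The fingers move at their own pace and stop on an object; the grip force is fixed at half the most. Time passes only in rows, so rows that repeat a pose let the fingers close. It gives the time, the measured TCP pose, the force, the opening and the grip force at its end, in the units of the state.
- get_obs(): the state, without advancing time (a new reading comes with each control period).
- snapshot(name): name is "side" or "top" or "wrist"; returns the picture (480x640x3 uint8, blue, green, red); there is no depth.
- camera_model(name): a dict with "camera_matrix" (3x3 intrinsics, pixels), "k1" (the pictures are not rectified: a ray, as slopes to the right and down, at radius r is drawn at 1 + k1 r^2 times it, then the intrinsics apply), "camera_from_world" (4x4, takes a point from world to camera coordinates). Camera axes: x right, y up, looking along -z (the intrinsics and any distortion apply to the point x, -y, -z); pixel columns grow to the right and rows downward; lengths in m; the calibration is good to about 2 mm. A picture is of the moment at which its call begins: read the wrist's pose just before it. camera_model takes no time and is no camera call; for the wrist camera it gives the pose at the moment of the call.
- close_job(): hands the job in; it is judged then, once.
The state is a dict: "time": time; "joint_positions": joint angles; "qvel": joint speeds; "joint_torque": joint torques, N m; "tool_pos": TCP position; "ee_rot": TCP orientation; "wrist_force": force on the tool from outside, world axes, zero at the start; "wrist_torque": the same for the moment, N m; "width": finger opening in m; "finger_force": force on a finger pad.
Only numpy, scipy, OpenCV 4.12 (cv2) and the standard library are available. Lean on these libraries where they do the work, as an engineer would, in place of code of your own. Each camera call takes 0.05 s, during which the arm holds its last target. There are 200 camera calls.

TASK

Four carved seals stand in spring proofing stands: take a proof of the smaller of the two round ones. With the fingertips on its top, gently press it down onto its paper, hold it there for a good second, then let it rise again and draw the hand well clear. Do not grip or pull up the seal, and leave the other seals and everything else on the bench untouched.

Things in the scene. Friction and masses are not known exactly. Their poses are not given: they have to be found in the camera images.
- stand_small_round: fixed proofing stand: dark wood base 90 (x) x 74 (y) x 14 mm, paper pad to 18 mm height, bridge 56 x 74 mm (top at 55 mm), steel spring collar (49 mm disc, top at 74 mm) and the seal rising from it to 104 mm: plain pale stone, 24 mm diameter round stone. Origin: centre of the base's underside; z up. THE TARGET.
- small_round_top (a point): centre of the flat top of the small round seal (24 mm diameter round stone, the smaller of the two round seals (the one to press)); it stands 30 mm above the steel collar and moves with the seal.
- seal_small_round (a joint): vertical slide of the small round seal, m: 0 at rest, grows as the seal goes down; at 0.012 its carved face meets the paper, whose soft pad then yields to the stop at 0.016. Spring 350 N/m: 4.2 N at 0.012, 5.6 N at the stop; it rises again by itself. Negative (to -0.010): pulled up.
- stand_large_round: fixed proofing stand: dark wood base 90 (x) x 74 (y) x 14 mm, paper pad to 18 mm height, bridge 56 x 74 mm (top at 55 mm), steel spring collar (49 mm disc, top at 74 mm) and the seal rising from it to 104 mm: plain pale stone, 38 mm diameter round stone. Origin: centre of the base's underside; z up. To be left alone.
- large_round_top (a point): centre of the flat top of the large round seal (38 mm diameter round stone); it stands 30 mm above the steel collar and moves with the seal.
- seal_large_round (a joint): vertical slide of the large round seal, m: 0 at rest, grows as the seal goes down; at 0.012 its carved face meets the paper, whose soft pad then yields to the stop at 0.016. Spring 350 N/m: 4.2 N at 0.012, 5.6 N at the stop; it rises again by itself. Negative (to -0.010): pulled up.
- stand_square: fixed proofing stand: dark wood base 90 (x) x 74 (y) x 14 mm, paper pad to 18 mm height, bridge 56 x 74 mm (top at 55 mm), steel spring collar (49 mm disc, top at 74 mm) and the seal rising from it to 104 mm: plain pale stone, 30 x 30 mm square stone. Origin: centre of the base's underside; z up. To be left alone.
- square_top (a point): centre of the flat top of the square seal (30 x 30 mm square stone); it stands 30 mm above the steel collar and moves with the seal.
- seal_square (a joint): vertical slide of the square seal, m: 0 at rest, grows as the seal goes down; at 0.012 its carved face meets the paper, whose soft pad then yields to the stop at 0.016. Spring 350 N/m: 4.2 N at 0.012, 5.6 N at the stop; it rises again by itself. Negative (to -0.010): pulled up.
- stand_oblong: fixed proofing stand: dark wood base 90 (x) x 74 (y) x 14 mm, paper pad to 18 mm height, bridge 56 x 74 mm (top at 55 mm), steel spring collar (49 mm disc, top at 74 mm) and the seal rising from it to 104 mm: plain pale stone, 20 x 42 mm oblong stone. Origin: centre of the base's underside; z up. To be left alone.
- oblong_top (a point): centre of the flat top of the oblong seal (20 x 42 mm oblong stone (long side along the stand's y)); it stands 30 mm above the steel collar and moves with the seal.
- seal_oblong (a joint): vertical slide of the oblong seal, m: 0 at rest, grows as the seal goes down; at 0.012 its carved face meets the paper, whose soft pad then yields to the stop at 0.016. Spring 350 N/m: 4.2 N at 0.012, 5.6 N at the stop; it rises again by itself. Negative (to -0.010): pulled up.
- loose_square_stone: loose pale square stone standing on the table, 26 x 26 x 60 mm high; origin: centre of underside. Bystander.
- loose_round_stone: loose pale round stone standing on the table without any stand, 26 mm diameter, 50 mm high (not the seal to press); origin: centre of underside. Bystander.
- paste_jar: loose white lidded ceramic jar, 72 mm diameter, 36 mm high; origin: centre of underside. Bystander.
- dust_brush: loose brush lying flat, about 157 mm long along its x (bristles at +x), 36 mm wide, 14 mm high; origin on the underside, 67 mm from the bristle tip. Bystander.
- carving_knife: loose carving knife lying flat, about 148 mm long along its x (blade at +x), 10 mm high; origin on the underside, 70 mm from the handle's end. Bystander.

How it is judged:
On the way:
1. the small round seal is held down on its paper by the fingertips (at least 10 mm down, for 0.8 s) (value of joint seal_small_round above 0.01 m and contact force between the fingers and stand_small_round above 1 N and horizontal distance between the grasp point and small_round_top below 0.03 m), for 0.8 s.
At the end, for the whole second after the job is handed in: After the pressing, all four seals are up within 3 mm of rest, every loose thing is within 10 mm of where it began, and the TCP is more than 70 mm from the top of the small round seal (value of joint seal_small_round between -0.003 and 0.003 m and value of joint seal_large_round between -0.003 and 0.003 m and value of joint seal_square between -0.003 and 0.003 m and value of joint seal_oblong between -0.003 and 0.003 m and distance of each of loose_square_stone, loose_round_stone, paste_jar, dust_brush, carving_knife from where it was at the start of the episode below 0.01 m and velocity of joint seal_small_round below 0.01 m/s and distance between the grasp point and small_round_top above 0.07 m); the robot touches nothing.
It fails at once if the small round seal or its stand is pressed with more than 25 N (contact force between any of the arm, the fingers and stand_small_round above 25 N).
It fails at once if the small round seal is pulled up more than 4 mm (value of joint seal_small_round below -0.004 m).
It fails at once if the fingers reach down astride the small round seal as if to grip it (TCP less than 6 mm above its top) (horizontal distance between the grasp point and small_round_top below 0.03 m and z of the grasp point in the frame of small_round_top below 0.006 m).
It fails at once if another seal or its stand is touched with more than 0.5 N, or moves more than 3 mm (contact force between any of the arm, the fingers and stand_large_round above 0.5 N or contact force between any of the arm, the fingers and stand_square above 0.5 N or contact force between any of the arm, the fingers and stand_oblong above 0.5 N or value of joint any of seal_large_round, seal_square, seal_oblong above 0.003 m or value of joint any of seal_large_round, seal_square, seal_oblong below -0.003 m).
It fails at once if a loose thing is touched with more than 0.5 N or moved more than 10 mm (distance of any of loose_square_stone, loose_round_stone, paste_jar, dust_brush, carving_knife from where it was at the start of the episode above 0.01 m or contact force between any of the arm, the fingers and loose_square_stone above 0.5 N or contact force between any of the arm, the fingers and loose_round_stone above 0.5 N or contact force between any of the arm, the fingers and paste_jar above 0.5 N or contact force between any of the arm, the fingers and dust_brush above 0.5 N or contact force between any of the arm, the fingers and carving_knife above 0.5 N).
It also fails if it takes over 35 s, if anything falls off the work surface, if the arm or the gripper's body presses on something with over 40 N, if the wrist force passes 120 N, or if a joint passes its speed limit or range.

## Working session

There is one attempt and no reset: what is moved stays moved. The work goes in short steps, Python scripts to look and compute and a tool call to move; the robot and the scene stay as the last step left them, time stands still between calls to the robot, and variables do not carry over. Pictures are saved under pics/ and viewed, at most 10 in all, crops included, and the job is handed in when it is done.

Besides the shell and the picture viewer there is one more tool, called after "Emit:" as a command line: name --pt "numbers of a row" for each row, then --argument value for the rest. servo_tool: Moves the arm, as the interface text tells. Its arguments: {"type":"object","properties":{"targets":{"type":"array"},"claw":{"type":"number"}},"required":["targets"]}

```bash
mkdir -p pics; python3 - <<'E'
from bench import *
import cv2
for n in("top","side"):
    cv2.imwrite(f"pics/{n}0.png",snapshot(n))
o=get_obs();print(o["time"],o["tool_pos"],o["ee_rot"],o["width"],o["wrist_force"])
for n in("top","side","wrist"):
    c=camera_model(n);print(n,c)
E
```

```text
0.1 [ 0.16128836 -0.52533792  0.2232248 ] [-3.13960426e+00 -1.70267981e-04  2.97840868e-01] 0.0940414325768995 [-0.47430543 -0.07982069  0.57098303]
top {'camera_matrix': array([[433.87598879,   0.        , 315.88575978],
       [  0.        , 433.87598879, 235.94211753],
       [  0.        ,   0.        ,   1.        ]]), 'k1': 0.03577482333445194, 'camera_from_world': array([[-0.00501456, -0.99997388, -0.0052055 ,  0.00262492],
       [ 0.97730597, -0.00600317,  0.21174749, -0.54103745],
       [-0.21177321, -0.00402555,  0.97731055, -0.97810048],
       [ 0.        ,  0.        ,  0.        ,  1.        ]])}
side {'camera_matrix': array([[506.63746124,   0.        , 322.84722826],
       [  0.        , 506.63746124, 229.72591858],
       [  0.        ,   0.        ,   1.        ]]), 'k1': 0.010284292892057685, 'camera_from_world': array([[-7.12423597e-01, -7.01749637e-01,  2.55615274e-04,
         3.95402272e-01],
       [ 5.20581449e-01, -5.28255418e-01,  6.70776541e-01,
        -3.38748196e-01],
       [-4.70582164e-01,  4.78010105e-01,  7.41659468e-01,
        -8.19802374e-01],
       [ 0.00000000e+00,  0.00000000e+00,  0.00000000e+00,
         1.00000000e+00]])}
wrist {'camera_matrix': array([[342.88588572,   0.        , 319.34366187],
       [  0.        , 342.88588572, 239.55109674],
       [  0.        ,   0.        ,   1.        ]]), 'k1': -0.026405896100792258, 'camera_from_world': array([[ 0.29450402, -0.95564888, -0.00161318, -0.54936444],
       [ 0.919191  ,  0.28372974, -0.27310318,  0.02990788],
       [ 0.26144845,  0.07894717,  0.9619834 , -0.39143667],
       [ 0.        ,  0.        ,  0.        ,  1.        ]])}
```

View pics/top0.png

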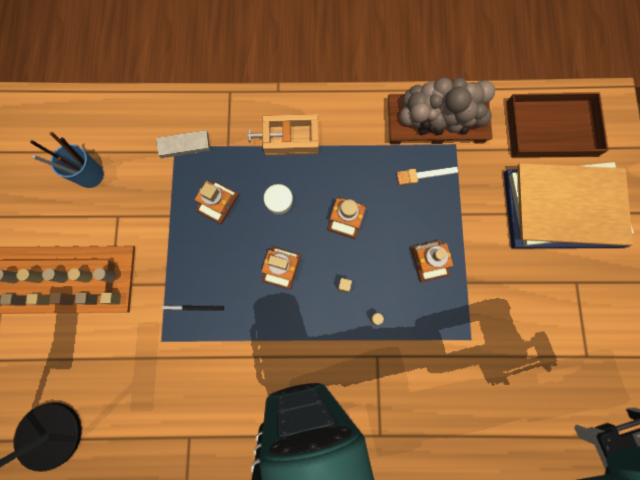

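View pics/side0.png

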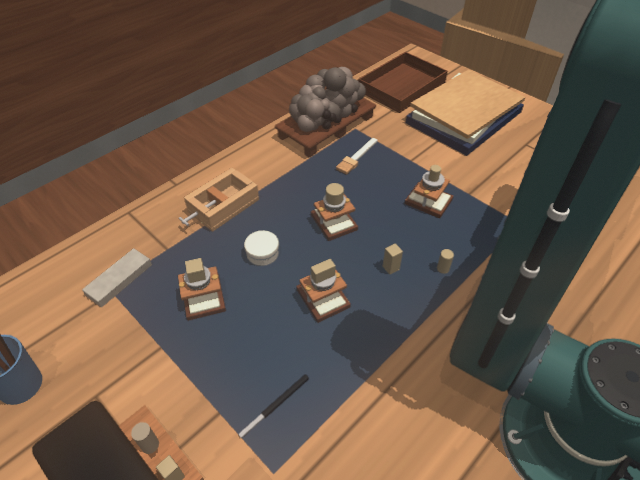

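The top view shows the small round seal at about (438,255) and the large round at (349,208). In the side view they are at (434,172) and (334,190). Next I'll zoom in on the target and segment it in both views.

```bash
python3 - <<'E'
import cv2,numpy as np
t=cv2.imread("pics/top0.png")[225:290,400:470];s=cv2.imread("pics/side0.png")[155:225,395:465]
r=lambda i:cv2.resize(i,(390,390),interpolation=cv2.INTER_NEAREST)
cv2.imwrite("pics/c0.png",np.hstack([r(t),r(s)]))
for n,i,(u,v) in(("t",t,(38,30)),("s",s,(39,17))):
    h=cv2.cvtColor(i,cv2.COLOR_BGR2HSV);print(n);
    for y in range(v-10,v+16,2):print([tuple(int(k) for k in h[y,x]) for x in range(u-10,u+13,4)])
E
```

```text
t
[(21, 68, 168), (20, 68, 164), (15, 93, 164), (13, 184, 183), (13, 190, 195), (114, 27, 94)]
[(16, 102, 145), (13, 49, 186), (16, 34, 217), (13, 70, 209), (13, 186, 202), (4, 52, 107)]
[(12, 120, 138), (15, 30, 151), (17, 34, 149), (19, 79, 206), (13, 88, 206), (11, 141, 159)]
[(13, 38, 183), (16, 31, 142), (19, 99, 162), (20, 109, 224), (19, 88, 219), (13, 175, 189)]
[(15, 31, 217), (15, 35, 131), (19, 112, 208), (20, 109, 225), (20, 109, 223), (20, 191, 232)]
[(17, 30, 218), (17, 54, 108), (19, 111, 190), (20, 107, 226), (20, 109, 223), (20, 178, 234)]
[(15, 31, 217), (18, 43, 130), (20, 116, 128), (21, 107, 226), (19, 93, 217), (14, 161, 207)]
[(14, 30, 214), (16, 33, 209), (18, 112, 89), (19, 99, 177), (16, 34, 219), (13, 172, 211)]
[(16, 33, 162), (16, 28, 222), (17, 37, 179), (16, 35, 195), (16, 31, 215), (14, 189, 218)]
[(12, 128, 118), (16, 30, 220), (16, 29, 219), (16, 30, 218), (14, 41, 212), (13, 191, 214)]
[(13, 191, 207), (14, 48, 159), (16, 32, 216), (16, 34, 215), (13, 160, 194), (13, 191, 208)]
[(13, 190, 220), (13, 188, 208), (12, 147, 182), (13, 162, 202), (13, 15
[... 616 characters left out ...]
 17, 180), (18, 79, 87), (18, 82, 112), (14, 115, 158), (14, 125, 185)]
[(11, 12, 168), (14, 25, 130), (19, 78, 88), (18, 80, 96), (16, 35, 167), (14, 126, 190)]
[(15, 20, 155), (18, 37, 104), (18, 77, 89), (18, 83, 98), (16, 20, 190), (14, 106, 194)]
[(15, 20, 156), (16, 38, 100), (19, 78, 88), (18, 82, 100), (15, 19, 191), (12, 73, 195)]
[(15, 20, 176), (16, 23, 120), (18, 80, 89), (18, 80, 102), (14, 20, 191), (11, 73, 188)]
[(13, 22, 83), (15, 19, 189), (16, 18, 180), (14, 21, 186), (16, 20, 190), (12, 120, 182)]
[(11, 51, 70), (17, 18, 128), (12, 17, 193), (14, 20, 192), (15, 20, 180), (12, 138, 179)]
[(13, 69, 78), (16, 50, 66), (15, 23, 88), (15, 21, 98), (13, 26, 69), (11, 140, 186)]
```

View pics/c0.png

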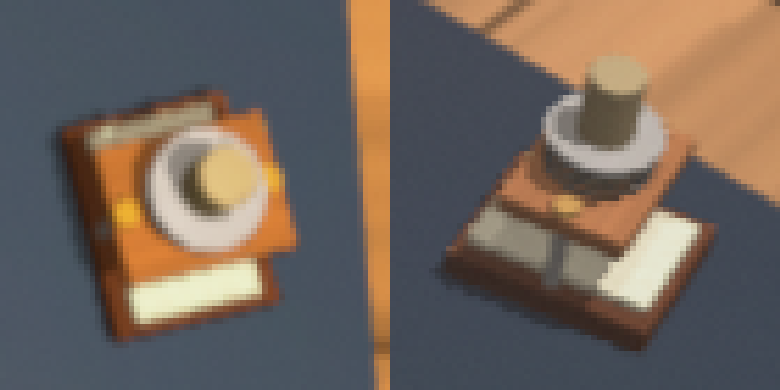

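The crops show the lit top disc of the small seal at about (441,254) in the top view and (434,168) in the side view.

```bash
cat >u.py <<'E'
import cv2,numpy as np
def ray(c,uv):
    K=c["camera_matrix"];T=c["camera_from_world"]
    d=np.array([(uv[0]-K[0,2])/K[0,0],(uv[1]-K[1,2])/K[1,1]]);s=d.copy()
    for _ in range(20): s=d/(1+c["k1"]*(s@s))
    return -T[:3,:3].T@T[:3,3], T[:3,:3].T@np.array([s[0],-s[1],-1])
def tri(rs):
    A=0;b=0
    for o,d in rs:
        d=d/np.linalg.norm(d);P=np.eye(3)-np.outer(d,d);A=A+P;b=b+P@o
    p=np.linalg.solve(A,b)
    return p,[float(np.linalg.norm(np.cross(p-o,d/np.linalg.norm(d)))) for o,d in rs]
def onz(r,z): o,d=r;return o+d*(z-o[2])/d[2]
def blob(img,lo,hi,near,R=14):
    m=cv2.inRange(cv2.cvtColor(img,cv2.COLOR_BGR2HSV),lo,hi)
    k=np.zeros_like(m);cv2.circle(k,tuple(int(x) for x in near),R,255,-1);m&=k
    n,l,st,ce=cv2.connectedComponentsWithStats(m)
    i=1+np.argmax(st[1:,4]);return ce[i],st[i],(l==i)
E
python3 - <<'E'
from bench import *
from u import *
ct,cs=camera_model("top"),camera_model("side");T=cv2.imread("pics/top0.png");S=cv2.imread("pics/side0.png")
for n,a,b,R in(("small",(440,254),(434,167),9),("large",(349,208),(334,189),13)):
    pa,sa,ma=blob(T,(17,85,190),(23,140,255),a,R);pb,sb,mb=blob(S,(17,75,170),(23,110,255),b,R)
    print(n,pa,sa,pb,sb);ra,rb=ray(ct,pa),ray(cs,pb)
    p,e=tri([ra,rb]);print(p,e,np.hypot(*p[:2]),onz(ra,.104),onz(rb,.104),"diam",sa[2]*np.linalg.norm(p-ra[0])/433)
for n,a in(("sq",(208,190)),("obl",(277,262)),("jar",(278,199)),("loosesq",(344,285)),("looser",(377,319))):
    print(n,onz(ray(ct,a),.1 if n in("sq","obl") else .05))
E
```

```text
small [440.46575342 253.89041096] [436 250  10   9  73] [435.44 167.68] [431 165  10   7  50]
[ 0.48708328 -0.27949877  0.10810939] [0.0002817899566632224, 0.00028178995666293817] 0.5615778532307851 [ 0.48804241 -0.28054514  0.104     ] [ 0.48917247 -0.28397338  0.104     ] diam 0.02342865030368815
large [348.99444444 206.91111111] [342 200  15  15 180] [334.52       188.78666667] [327 183  16  12 150]
[ 0.59770321 -0.07738556  0.10786051] [0.0004802574594880789, 0.0004802574594880858] 0.6026920042656422 [ 0.59924034 -0.07743718  0.104     ] [ 0.60001968 -0.08057181  0.104     ] diam 0.034783117005934776
sq [0.64345044 0.25127188 0.1       ]
obl [0.47222896 0.08759894 0.1       ]
jar [0.63600692 0.09206189 0.05      ]
loosesq [ 0.42455651 -0.06574725  0.05      ]
looser [ 0.34604053 -0.14022228  0.05      ]
```

Emit:
servo_tool --pt "4 -1.6 0 0" --pt "9 -3.6 0 0" --pt "14 -5.6 0 0" --pt "19 -7.6 0 0" --pt "24 -9.6 0 0" --pt "29 -11.6 0 0" --pt "32.5 -13 0 0" --pt "34 -13.7 0 0" --claw 255

```text
time: 1.1
tool_pos: [0.4471, -0.2936, 0.2236]
ee_rot: [-3.141, 0.001, 0.3]
wrist_force: [0.1, -0.2, -0.7]
width: 0.0175
finger_force: 0.0
```

Emit:
servo_tool --pt "0 0 0 0" --pt "0 0 0 0"

```text
time: 1.35
tool_pos: [0.4453, -0.296, 0.2241]
ee_rot: [3.141, 0.001, 0.296]
wrist_force: [-0.3, -0.4, -0.1]
width: 0.0008
finger_force: 0.0
```

```bash
python3 - <<'E'
from bench import *
from u import *
c=camera_model("wrist");i=snapshot("wrist");cv2.imwrite("pics/w1.png",i);np.save("w1.npy",c,allow_pickle=True)
o=get_obs();print(o["time"],o["tool_pos"],o["ee_rot"],o["width"],o["wrist_force"],np.abs(o["qvel"]).max())
K=c["camera_matrix"];p=c["camera_from_world"]@[.4882,-.281,.105,1];print(K@[p[0]/-p[2],p[1]/p[2],1])
E
```

```text
1.4 [ 0.44523199 -0.29612186  0.22424178] [3.14131595e+00 6.23908207e-04 2.95851061e-01] 0.0005121709179484867 [ 1.16543484 -0.4289015   0.02787323] 0.003803281766998634
[316.87321919 184.72058797   1.        ]
```

View pics/w1.png

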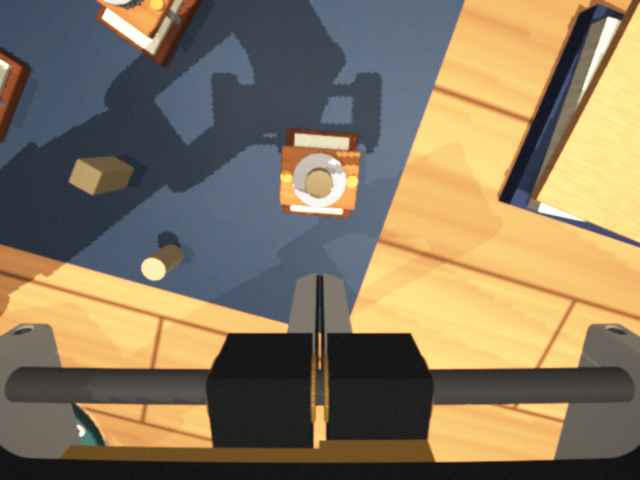

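The wrist view shows the target top at about (319,183), and the prediction was (317,185), so they agree. The closed fingers are at (320,280). I'll go closer and lower for a second wrist view.

Emit:
servo_tool --pt "0.5 0 1 0" --pt "1 0 2.5 0" --pt "1.5 0 4 0" --pt "2 0 5 0" --pt "2 0 5 0" --pt "2 0 5 0"

```text
time: 2.15
tool_pos: [0.4656, -0.2893, 0.1747]
ee_rot: [3.141, -0.0, 0.298]
wrist_force: [0.0, -0.5, 0.2]
width: 0.0003
finger_force: 0.0
```

```bash
python3 - <<'E'
from bench import *
from u import *
c=camera_model("wrist");i=snapshot("wrist");cv2.imwrite("pics/w2.png",i)
o=get_obs();print(o["time"],o["tool_pos"],o["ee_rot"],o["wrist_force"])
c1=np.load("w1.npy",allow_pickle=True).item();rs=[]
for cc,im,f in((c1,cv2.imread("pics/w1.png"),"1"),(c,i,"2")):
    K=cc["camera_matrix"];p=cc["camera_from_world"]@[.4882,-.281,.105,1];q=(K@[p[0]/-p[2],p[1]/p[2],1])[:2]
    ce,st,m=blob(im,(16,75,70),(24,160,255),q,26)
    x,y=int(q[0]),int(q[1]);w=im[y-50:y+50,x-50:x+50].copy();w2=w.copy();w2[m[y-50:y+50,x-50:x+50]]=(0,0,255)
    cv2.imwrite(f"pics/m{f}.png",cv2.resize(np.hstack([w,w2]),None,fx=4,fy=4,interpolation=0))
    rs.append(ray(cc,ce));print(q,ce,st,onz(rs[-1],.105))
    print("diam",st[2]*-p[2]/K[0,0])
print(tri(rs))
cv2.imwrite("pics/m.png",cv2.resize(np.vstack([cv2.imread("pics/m1.png"),cv2.imread("pics/m2.png")]),(600,600)))
E
```

```text
2.2 [ 0.46562359 -0.28942485  0.17496253] [ 3.14044760e+00 -6.14462464e-04  2.97866798e-01] [-0.48346959  0.67989015 -0.606803  ]
[316.87321919 184.72058797] [318.50697674 182.83100775] [305 168  28  30 645] [ 0.49007524 -0.28181179  0.105     ]
diam 0.02271191284862333
[317.15455197 224.6056394 ] [319.06924644 219.99796334] [303 201  33  38 982] [ 0.49169556 -0.28130414  0.105     ]
diam 0.022752726847072666
(array([ 0.48837285, -0.28231726,  0.089438  ]), [1.3850858131209937e-05, 1.3850858131223747e-05])
```

View pics/m.png

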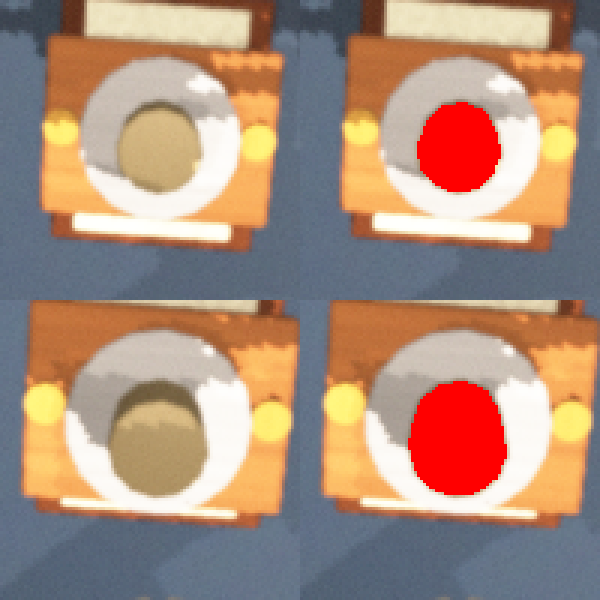

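Both masks also take in some of the seal's shaded side. Correcting by the near edge puts the centre at about (0.489, -0.282), with a diameter of about 23 mm and the top at 0.104–0.108 m. I'll move above it and stop just short of contact.

Emit:
servo_tool --pt "1 0 0 0" --pt "2 0 0 0" --pt "2.4 0 0.5 0" --pt "2.4 0 1.5 0" --pt "2.4 0 2.8 0" --pt "2.4 0 3.7 0" --pt "2.4 0 4 0" --pt "2.4 0 4 0"

```text
time: 3.2
tool_pos: [0.4881, -0.2822, 0.1341]
ee_rot: [-3.141, 0.0, 0.298]
wrist_force: [-0.3, 1.0, 0.8]
width: 0.0005
finger_force: 0.0
```

```bash
python3 - <<'E'
from bench import *
from u import *
i=snapshot("wrist");j=snapshot("side")
o=get_obs();print(o["time"],o["tool_pos"],o["wrist_force"])
r=lambda a:cv2.resize(a,(400,400),interpolation=2)
cv2.imwrite("pics/n3.png",np.hstack([r(i[180:340,240:400]),r(j[130:230,385:485])]))
E
```

```text
3.3 [ 0.48847605 -0.28240875  0.13480463] [0.22029917 0.33636942 0.6880438 ]
```

View pics/n3.png

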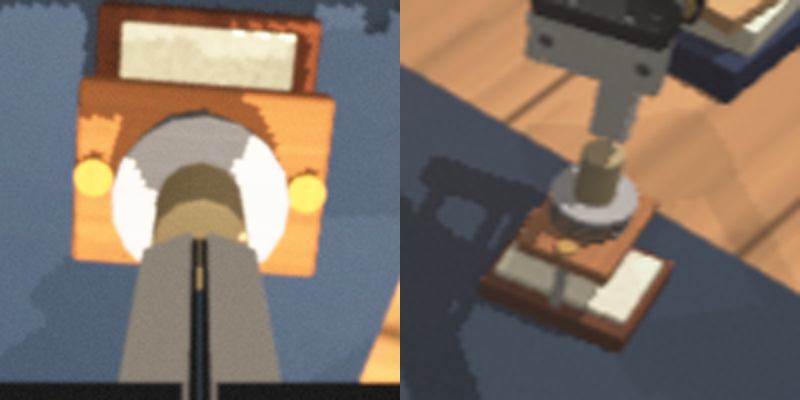

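The closed fingertips are centred over the small seal, with a gap of about 1 cm. Now I'll press slowly.

Emit:
servo_tool --pt "0 0 0.5 0" --pt "0 0 0.9 0" --pt "0 0 1.2 0" --pt "0 0 1.5 0" --pt "0 0 1.7 0" --pt "0 0 1.9 0" --pt "0 0 2 0" --pt "0 0 2 0"

```text
time: 4.3
tool_pos: [0.4882, -0.2821, 0.1145]
ee_rot: [-3.142, 0.0, 0.298]
wrist_force: [-1.0, 0.7, 2.8]
width: 0.0004
finger_force: 1.5
```

Emit:
servo_tool --pt "0 0 0.15 0" --pt "0 0 0.3 0" --pt "0 0 0.3 0"

```text
time: 4.68
tool_pos: [0.4883, -0.2822, 0.1113]
ee_rot: [3.142, 0.0, 0.298]
wrist_force: [-0.9, 1.9, 5.0]
width: 0.0003
finger_force: 2.1
```

Emit:
servo_tool --pt "0 0 0.15 0" --pt "0 0 0.15 0" --pt "0 0 0.15 0" --pt "0 0 0.15 0" --pt "0 0 0.15 0" --pt "0 0 0.15 0" --pt "0 0 0.15 0" --pt "0 0 0.15 0"

```text
time: 5.68
tool_pos: [0.4883, -0.2822, 0.1098]
ee_rot: [3.142, -0.0, 0.298]
wrist_force: [-2.2, 1.7, 4.5]
width: 0.0007
finger_force: 2.3
```

```bash
python3 - <<'E'
from bench import *
from u import *
j=snapshot("side");o=get_obs();print(o["time"],o["tool_pos"],o["wrist_force"])
r=lambda a:cv2.resize(a,(400,400),interpolation=2)
cv2.imwrite("pics/n4.png",r(j[130:230,385:485]))
E
```

```text
5.725 [ 0.48827479 -0.2821719   0.10978641] [-2.46824021  1.6600527   4.45185793]
```

View pics/n4.png

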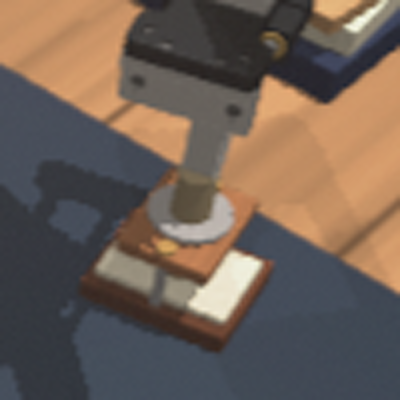

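Emit:
servo_tool --pt "0 0 0 0" --pt "0 0 0 0" --pt "0 0 0 0" --pt "0 0 0 0"

```text
time: 6.22
tool_pos: [0.4883, -0.2822, 0.1098]
ee_rot: [3.141, -0.0, 0.298]
wrist_force: [-2.2, 1.7, 4.4]
width: 0.0003
finger_force: 2.3
```

The collar has dropped visibly towards the bridge: about 13 mm down at 4.5 N, held for well over a second. I'll release slowly and retreat straight up.

Emit:
servo_tool --pt "0 0 -0.2 0" --pt "0 0 -0.4 0" --pt "0 0 -0.6 0" --pt "0 0 -0.8 0" --pt "0 0 -1 0" --pt "0 0 -1.2 0" --pt "0 0 -1.4 0" --pt "0 0 -1.7 0"

```text
time: 7.22
tool_pos: [0.4883, -0.2823, 0.1266]
ee_rot: [3.142, 0.0, 0.298]
wrist_force: [0.2, -0.3, -0.0]
width: 0.0004
finger_force: 0.0
```

Emit:
servo_tool --pt "0 0 -1 0" --pt "0 0 -3 0" --pt "0 0 -5.5 0" --pt "0 0 -8 0" --pt "0 0 -10 0" --pt "0 0 -11 0" --pt "0 0 -11 0" --pt "0 0 -11 0"

```text
time: 8.22
tool_pos: [0.488, -0.2819, 0.2357]
ee_rot: [-3.14, 0.001, 0.298]
wrist_force: [0.1, -0.1, -1.3]
width: 0.0005
finger_force: 0.0
```

```bash
python3 - <<'E'
from bench import *
from u import *
j=snapshot("side");o=get_obs();print(o["time"],o["tool_pos"],o["wrist_force"])
p,st,m=blob(j,(17,70,80),(23,110,255),(434,172),16);print(p,st)
p,st,m=blob(cv2.imread("pics/side0.png"),(17,70,80),(23,110,255),(434,172),16);print(p,st)
cv2.imwrite("pics/end.png",j)
E
```

```text
8.275 [ 0.48787667 -0.28186629  0.23553544] [0.17089041 0.39208568 0.82644874]
[434.43262411 172.45390071] [429 165  12  16 141]
[434.40714286 172.42857143] [429 165  12  16 140]
```

View pics/end.png

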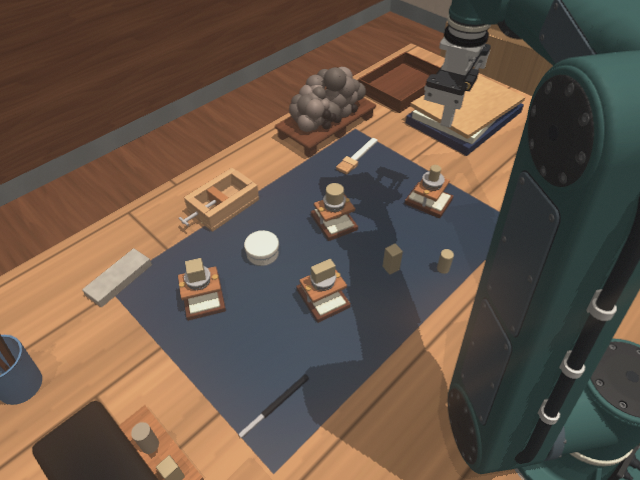

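The seal is back at its starting pixel position, (434.4,172.4). Nothing else has moved, and the TCP is about 130 mm above the seal's top.

```bash
python3 -c "
from bench import *
print(close_job())"
```

```text
the job is handed in; nothing more can be done
None
```

I pressed the small round seal about 13 mm down with the closed fingertips at about 4.5 N and held it for about 1.5 s; it rose back to rest, nothing else appeared to move in the final side view, and I handed the job in with the hand about 130 mm clear (no verdict was returned).

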